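# Tip finished glass beads into a flap-lidded bin

### The arm

A 7-joint arm with a two-finger parallel gripper is mounted at the origin on the work surface. World frame = base frame: x ahead of the robot, y to its left, z up, the work surface at z = 0. Lengths are in mm, angles in rad, forces in N, time in s.
With the tool pointing down it reaches from about 425 to 825 mm from the base axis. Payload 3.6 kg.
Tool frame: the origin (TCP) lies at the very end of the fingers, on their centre line; the grasp point (between the pads) lies 19 mm behind it; z points along the fingers, y is the line along which they close (so a half turn about z gives the same grasp; the last joint's range is limited). The gripper opens to 93 mm and grips with 3 to 60 N. Pads are 15 mm wide; open, the fingers measure 128 mm over their backs; the gripper's body (75 mm by 188 mm) begins 65 mm behind the grasp point.
Start: joints at [1.244, 0.615, -0.013, 1.423, 0.008, 1.103, -0.04], TCP at [191.976, -620.973, 218.64] pointing down, gripper open.
Joint ranges: [-3.12, 3.12], [-0.3, 2.06], [-1.34, 1.32], [0.26, 2.42], [-1.36, 4.5], [0.01, 1.98], [-2.84, 2.84]. Speed limits (rad/s): [2.79, 2.79, 3.14, 3.14, 3.14, 3.14, 3.14].

### API

Orientations are given as a rotation vector (axis times angle).
In Python, from cell import env, optics, ticket gives the robot as it stands.
- The arm moves only by the shell command python3 -m jog 'ROWS' [OPENING] [FORCE]. ROWS is a JSON list of rows, 1 to 20 of them, each of 4 numbers: dx, dy, dz in mm, then a turn about the tool's z in rad; each row shifts and turns the commanded pose from where the row before left it, along the tool's axes as they then stand; what a row does not reach is not made up. A row lasts 1/12 s, in which the tool goes at most 41.7 mm and 0.125 rad, less where a joint would pass 70% of its speed; a pose out of reach is approached as far as the arm can. OPENING is the opening from 0.0 (shut) to 1.0 (fully open), set as the command begins (- or left out keeps the last). The fingers move at their own pace and stop on an object; FORCE is the grip in N (left out, the last holds). Time passes only in rows, so rows that do not move let the fingers close. It prints the time, the measured TCP pose, the force, the opening and the grip force at its end.
- env.get_state(): the state, without advancing time (a new reading comes with each control period).
- optics.camera(name): name is "scene" or "top" or "wrist"; returns the picture (400x640x3 uint8, blue, green, red); there is no depth.
- optics.get_calibration(name): a dict with "vfov" (degrees; the focal length in pixels is half the picture's height over the tangent of half this angle, whatever the lens; pixels are square), "cx", "cy" (the principal point, pixels), "k1" (the pictures are not rectified: a ray, as slopes to the right and down, at radius r is drawn at 1 + k1 r^2 times it, then the intrinsics apply), "R" (3x3) and "t" (3): a world point X has camera coordinates R X + t. Camera axes: x right, y down, z forward; pixel columns grow to the right and rows downward; lengths in mm; the calibration is good to about 2 mm. A picture is of the moment at which its call begins: read the wrist's pose just before it. get_calibration takes no time and is no camera call; for the wrist camera it gives the pose at the moment of the call.
- ticket.finish_job(): hands the job in; it is judged then, once.
The state is a dict: "time": time; "q": joint angles; "qd": joint speeds; "tau": joint torques, N m; "position": TCP position; "ee_rot": TCP orientation; "contact_force": force on the tool from outside, world axes, zero at the start; "wrist_torque": the same for the moment, N m; "gripper_width": opening from 0.0 (shut) to 1.0 (fully open); "grip_force": force on a finger pad.
Only numpy, scipy, OpenCV 4.12 (cv2) and the standard library are available. Lean on these libraries where they do the work, as an engineer would, in place of code of your own. Each camera call takes 0.05 s, during which the arm holds its last target. There are 200 camera calls.

### The job

Lift the bead chute by its orange handle, lay its nose in the mouth of the green-headed bin and tip it so that it pushes the spring flap open and all four beads slide in; press only gently on the bin. Do not touch the beads with the gripper or disturb the other things on the bench. Then set the empty chute upright on the bench again, let go, and leave the flap shut.

Things in the scene. Friction and masses are not known exactly. Their poses are not given: they have to be found in the camera images.
- chute: Loose pouring chute, 0.18 kg: aluminium trough 180 mm long (x), 34 wide, walls 26 high and 3 thick, floor 3 thick, flat underside. Origin: centre of the underside, z up when standing. Nose (x = -90 mm) open, tail (x = +90) closed. An orange handle bar bridges it. It holds four beads, which slide at roughly 0.3 to 0.5 rad of nose-down tilt.
- chute_handle (a point): Grip point on the chute: centre of its orange handle bar, 66 mm above the underside, over the chute's origin. The bar lies along the chute's x, 16 x 16 mm with flat sides: it can be pinched across at any lean along x, free for 32 mm either way; the dark hoops that carry it end 41 mm either way.
- chute_nose (a point): Middle of the lower lip of the chute's open nose: underside, 90 mm from the chute's origin towards -x.
- bead0: Olive glass bead with a yellow band: barrel 20 mm across, 14 mm high, 11 g, standing loose in the chute. Origin: centre of one flat face.
- bead1: Olive glass bead with a yellow band: barrel 20 mm across, 14 mm high, 11 g, standing loose in the chute. Origin: centre of one flat face.
- bead2: Olive glass bead with a yellow band: barrel 20 mm across, 14 mm high, 11 g, standing loose in the chute. Origin: centre of one flat face.
- bead3: Olive glass bead with a yellow band: barrel 20 mm across, 14 mm high, 11 g, standing loose in the chute. Origin: centre of one flat face.
- bin_green: Bead bin with a green head, bolted down. Origin: centre of its foot on the bench; z up. Clear box 100 (x) x 80 (y) x 95 mm high, 4 mm walls. Its green head, 112 x 92 mm with a flat top, has a narrow mouth 48 (x) x 44 (y) mm over the origin. The head is clamped at any height: its top 103 to 153 mm over the bench, not reported, to be found by touch; the clamp does not give.
- mouth_edge (a point): Middle of the +x edge of the green bin's mouth, 24 mm from the bin's origin, in the bin's axes; given at 103 mm height, the lowest head setting; the real edge is 0 to 50 mm higher. The chute comes in over this edge, axes along the bin's, nose to -x: laid flat on the head, nose about 30 mm past the edge, then tipped nose down about the edge.
- flap_green (a joint): Spring flap in the green bin's mouth: 46 x 40 x 4 mm, top 1 mm below the rim, hinged along the +x edge, free edge swings down. 0 shut, 1.1 rad stop. Spring: 1 N at 30 mm from the hinge to start, 2.5 N at 0.75 rad; the beads' weight does not open it. A chute tipped about the edge opens it to about its own tilt; beads pass from about 0.65 rad.
- bin_amber: Same bin with an amber head, not used in this job. Origin and axes as for the green one.
- mug: Bystander: white mug, 80 mm across, 90 mm tall. Origin: middle of its underside (tools: near the middle).
- drink: Bystander: green drink bottle, 64 mm across, 190 mm tall. Origin: middle of its underside (tools: near the middle).
- paddle: Bystander: spatula-like shaping paddle, lying. Origin: middle of its underside (tools: near the middle).
- bead_jar: Bystander: amber jar with metal lid, 70 mm across, 70 mm tall. Origin: middle of its underside (tools: near the middle).
- brush: Bystander: bench brush, lying. Origin: middle of its underside (tools: near the middle).
- tin: Bystander: closed steel tin, 64 mm across, 28 mm high. Origin: middle of its underside (tools: near the middle).
Things that resemble listed ones, but are neither listed nor needed, are in the scene too. Of the things like the chute, leave any that is brown; of the rest the smaller one is meant.

How it is judged:
By the outcome, as a careful person would: the job done as asked, in the order asked, and still so for the second after the job is handed in, with the robot touching nothing.
It also fails if it takes over 72 s, if anything falls off the work surface, if the arm or the gripper's body presses on something with over 40 N, if the wrist force passes 120 N, or if a joint passes its speed limit or range.

## Working session

There is one attempt and no reset: what is moved stays moved. The work goes in short steps, Python scripts to look and compute and a shell command to move; the robot and the scene stay as the last step left them, time stands still between calls to the robot, and variables do not carry over. Pictures are saved under pics/ and viewed, at most 10 in all, crops included, and the job is handed in when it is done.

```bash
ls; mkdir -p pics
python3 - <<'E'
from cell import env, optics
import cv2
s=env.get_state();print({k:s[k] for k in('time','position','ee_rot','gripper_width','contact_force')})
for n in('top','scene'):
    cv2.imwrite(f'pics/{n}0.png',optics.camera(n));c=optics.get_calibration(n);print(n,c)
E
```

```text
pics
{'time': 0.0, 'position': array([ 191.75025165, -620.24962343,  217.50141308]), 'ee_rot': array([-3.10386414e+00, -4.68982128e-01,  6.74237482e-04]), 'gripper_width': 0.9997629317363379, 'contact_force': array([-0.32386094,  0.16187172, -0.75298472])}
top {'vfov': 46.210964994392505, 'cx': 321.24922969529564, 'cy': 202.98671372579824, 'k1': 0.04458366504411247, 'R': array([[-0.02532146, -0.99947051, -0.02043315],
       [-0.98892511,  0.02803387, -0.14574368],
       [ 0.14623933,  0.01651641, -0.98911135]]), 't': array([  31.88845593,  468.16647689, 1695.95787135])}
scene {'vfov': 57.7857502957517, 'cx': 315.074816347647, 'cy': 200.35878291384998, 'k1': -0.03377473122910094, 'R': array([[-0.87291628,  0.48742397,  0.02085786],
       [ 0.32097653,  0.60597566, -0.72785134],
       [-0.36741154, -0.6286584 , -0.68541767]]), 't': array([ 402.96170554,  -81.77728349, 1238.78733245])}
```

View pics/top0.png

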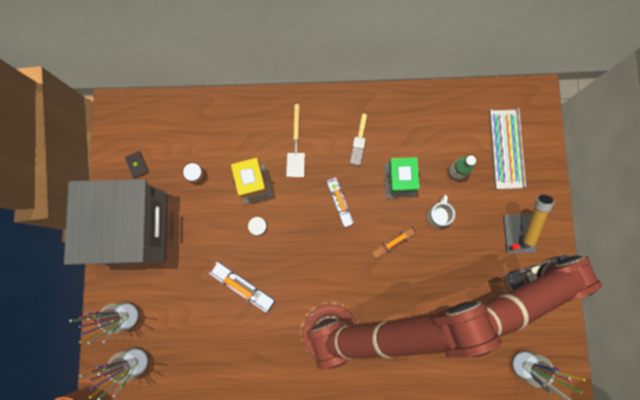

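View pics/scene0.png

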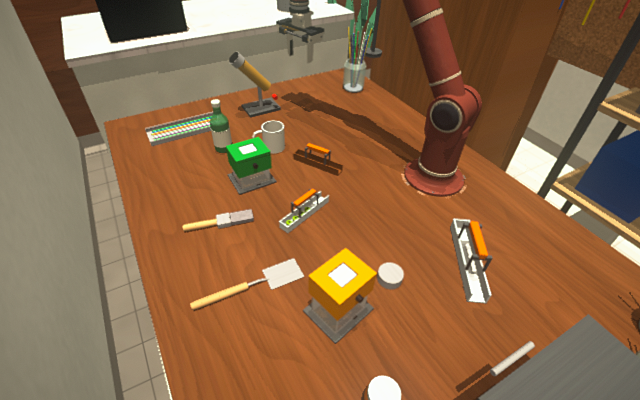

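```bash
python3 -m jog --help 2>&1 | head -30
cat > h.py <<'E'
import numpy as np,cv2
from cell import env,optics
from scipy.spatial.transform import Rotation as Ro
def K(c):
    f=200/np.tan(np.radians(c['vfov']/2)); return np.array([[f,0,c['cx']],[0,f,c['cy']],[0,0,1.]]),np.array([c['k1'],0,0,0.])
def ray(c,p):
    k,d=K(c);u=cv2.undistortPoints(np.array(p,float).reshape(-1,1,2),k,d).reshape(-1,2)
    R=np.array(c['R']);o=-R.T@c['t'];return o,np.c_[u,np.ones(len(u))]@R
def onz(c,p,z):
    o,v=ray(c,p);return o+v*((z-o[2])/v[:,2])[:,None]
def tri(c1,p1,c2,p2):
    o1,a=ray(c1,p1);o2,b=ray(c2,p2);out=[]
    for x,y in zip(a,b):
        s=np.linalg.lstsq(np.c_[x,-y],o2-o1,rcond=None)[0];P,Q=o1+s[0]*x,o2+s[1]*y;out.append([*((P+Q)/2),np.linalg.norm(P-Q)])
    return np.array(out)
E
python3 - <<'E'
from h import *
np.set_printoptions(precision=1,suppress=True)
c=optics.get_calibration('top');s=optics.get_calibration('scene')
print(onz(c,[[332,180],[349,225],[340,202],[404,174],[441,214],[462,168],[395,242],[248,178]],30))
print(tri(c,[[405,174],[249,176],[340,202]],s,[[249,150],[343,274],[305,198]]))
print(env.get_state()['position'],Ro.from_rotvec(env.get_state()['ee_rot']).as_matrix())
a=cv2.imread('pics/top0.png')[140:250,310:440];b=cv2.imread('pics/scene0.png')[120:240,200:360]
cv2.imwrite('pics/crop.png',np.vstack([cv2.resize(a,(400,338),interpolation=2),cv2.resize(b,(400,300),interpolation=2)])[:600] if 0 else np.hstack([cv2.resize(a,(390,330),interpolation=2),cv2.resize(b,(410,308),interpolation=2)[:330] if 0 else cv2.resize(b,(410,330),interpolation=2)]))
E
```

```text
Traceback (most recent call last):
json.decoder.JSONDecodeError: Expecting value: line 1 column 1 (char 0)
[[ 555.   -22.9   30. ]
 [ 385.   -80.4   30. ]
 [ 471.3  -50.1   30. ]
 [ 569.7 -290.8   30. ]
 [ 416.4 -417.7   30. ]
 [ 585.7 -505.1   30. ]
 [ 318.4 -245.4   30. ]
 [ 571.7  290.8   30. ]]
[[ 549.2 -278.8  115.3    6. ]
 [ 552.4  270.2  142.6    7.9]
 [ 467.5  -50.    61.4    2.3]]
[ 191.8 -620.3  217.6] [[ 1.   0.3 -0. ]
 [ 0.3 -1.   0. ]
 [-0.  -0.  -1. ]]
```

View pics/crop.png

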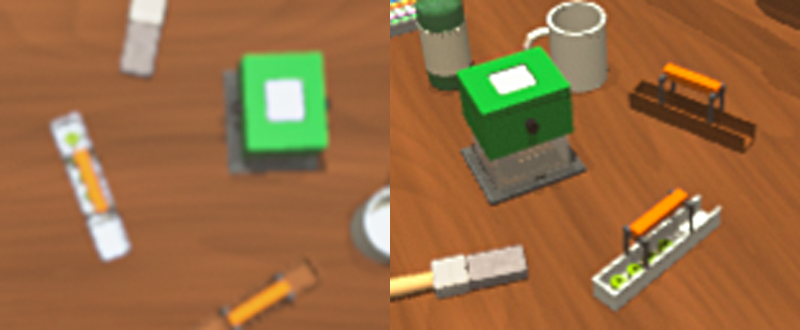

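```bash
python3 -m jog '[[0,0,-40,0],[0,0,-40,0],[30,-24,-4,0],[30,-24,-4,0],[30,-24,-4,0],[30,-24,-4,0],[30,-24,-4,0],[30,-24,-4,0],[30,-24,-4,0],[30,-24,-4,0],[30,-24,-4,0],[30,-24,-4,0],[30,-24,-4,0],[30,-24,-4,0],[30,-24,-4,0],[0,0,0,0]]'
python3 - <<'E'
from h import *
import pickle
c=optics.get_calibration('wrist');im=optics.camera('wrist');cv2.imwrite('pics/w1.png',im);pickle.dump(c,open('w1.pkl','wb'))
np.set_printoptions(precision=3,suppress=True);print(c,env.get_state()['position'])
E
```

```text
time: 1.43
position: [477.3, -198.0, 351.1]
ee_rot: [-3.097, -0.493, -0.008]
contact_force: [0.7, 0.4, -0.9]
gripper_width: 1.006
grip_force: 0.0
{'vfov': 67.94857394663322, 'cx': 321.54479856865254, 'cy': 200.44369491081085, 'k1': -0.019322253750052656, 'R': array([[ 0.31 , -0.951, -0.005],
       [-0.912, -0.298,  0.28 ],
       [-0.268, -0.083, -0.96 ]]), 't': array([-334.559,  306.6  ,  629.745])} [ 474.814 -202.501  350.632]
```

View pics/w1.png

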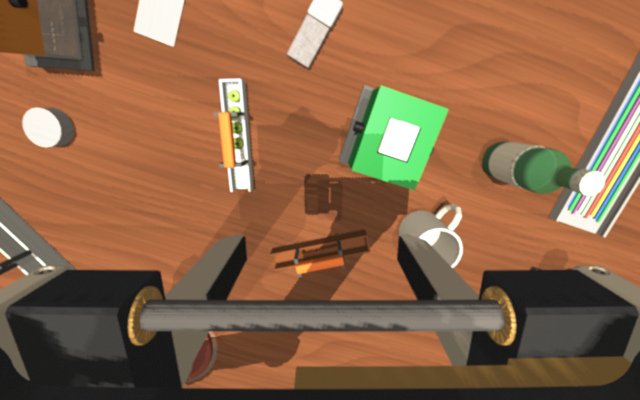

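```bash
python3 -m jog '[[0,30,25,0],[0,30,25,0],[0,30,25,0],[0,20,15,0],[0,0,0,0],[0,0,0,0]]'
python3 - <<'E'
from h import *
import pickle
c=optics.get_calibration('wrist');im=optics.camera('wrist');cv2.imwrite('pics/w2.png',im);pickle.dump(c,open('w2.pkl','wb'))
cr=[]
for n in('w1','w2'):
    im=cv2.imread(f'pics/{n}.png');h=cv2.cvtColor(im,cv2.COLOR_BGR2HSV)
    g=cv2.inRange(h,(50,150,60),(75,255,255));cs=max(cv2.findContours(g,0,2)[0],key=cv2.contourArea)
    print(n,'green',cv2.contourArea(cs),cv2.approxPolyDP(cs,6,True).reshape(-1,2).tolist())
    x,y,w,hh=cv2.boundingRect(cs)
    m=cv2.bitwise_not(g)[y:y+hh,x:x+w];cc,hi=cv2.findContours(g,cv2.RETR_CCOMP,2)
    for q,k in zip(cc,hi[0]):
        if k[3]>=0 and cv2.contourArea(q)>200: print('hole',cv2.approxPolyDP(q,4,True).reshape(-1,2).tolist(),cv2.minAreaRect(q))
    o=cv2.inRange(h,(8,170,150),(18,255,255))
    for q in cv2.findContours(o,0,2)[0]:
        if cv2.contourArea(q)>150: print('orange',cv2.minAreaRect(q),cv2.boxPoints(cv2.minAreaRect(q)).round().tolist())
    cr.append((x,y,w,hh))
x,y,w,hh=cr[1];im=cv2.imread('pics/w2.png')
cv2.imwrite('pics/w2c.png',cv2.resize(im[max(0,y-20):y+hh+40,max(0,x-190):x+w+20],None,fx=2,fy=2,interpolation=2)[:600,:800])
E
```

```text
time: 1.98
position: [503.1, -314.5, 258.8]
ee_rot: [-3.105, -0.463, 0.006]
contact_force: [0.2, 0.3, -0.0]
gripper_width: 1.0
grip_force: 0.0
w1 green 1090.0 [[378, 89], [349, 162], [381, 178], [381, 135], [363, 140]]
orange ((318.8457946777344, 264.58062744140625), (10.532203674316406, 49.15028762817383), 77.6609115600586) [[294.0, 265.0], [342.0, 254.0], [344.0, 264.0], [296.0, 275.0]]
w2 green 2867.0 [[252, 145], [245, 173], [328, 196], [343, 149], [321, 148], [313, 163], [276, 152], [276, 137], [271, 151]]
orange ((244.96421813964844, 286.9549255371094), (12.051612854003906, 34.970272064208984), 78.11134338378906) [[227.0, 285.0], [261.0, 277.0], [263.0, 289.0], [229.0, 296.0]]
orange ((98.84227752685547, 138.5375518798828), (74.62813568115234, 14.453121185302734), 76.60750579833984) [[83.0, 104.0], [97.0, 101.0], [115.0, 173.0], [100.0, 177.0]]
```

View pics/w2c.png

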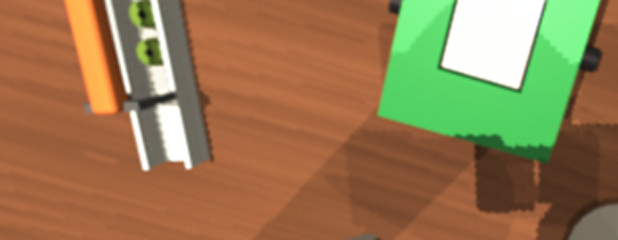

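```bash
cat > m.py <<'E'
from h import *
def head(n,v=90):
    im=cv2.imread(f'pics/{n}.png');h=cv2.cvtColor(im,cv2.COLOR_BGR2HSV)
    g=cv2.inRange(h,(45,90,v),(80,255,255));cc,hi=cv2.findContours(g,cv2.RETR_CCOMP,cv2.CHAIN_APPROX_NONE)
    i=max(range(len(cc)),key=lambda i:cv2.contourArea(cc[i]))
    print(n,'head',cv2.contourArea(cc[i]),cv2.approxPolyDP(cc[i],7,True).reshape(-1,2).tolist())
    for q,k in zip(cc,hi[0]):
        if k[3]==i and cv2.contourArea(q)>80: print(' hole',cv2.approxPolyDP(q,4,True).reshape(-1,2).tolist(),[np.round(a,1) for a in cv2.minAreaRect(q)])
    o=cv2.inRange(h,(5,150,120),(20,255,255))
    for q in cv2.findContours(o,0,2)[0]:
        if cv2.contourArea(q)>60 and cv2.minAreaRect(q)[1][0]*cv2.minAreaRect(q)[1][1]<1.4*cv2.contourArea(q): print(' or',[np.round(a,1) for a in cv2.minAreaRect(q)])
E
python3 - <<'E'
from m import *
for n in('w1','w2','top0','scene0'): head(n)
im=cv2.imread('pics/w2.png')[30:210,215:375]
cv2.imwrite('pics/hc.png',cv2.resize(cv2.convertScaleAbs(im,alpha=.75),None,fx=3.3,fy=3.3,interpolation=2))
E
```

```text
w1 head 6145.0 [[380, 86], [351, 169], [413, 189], [447, 109]]
 hole [[390, 116], [421, 128], [406, 162], [377, 152]] [array([398.5, 139.2]), array([34.7, 40.5]), np.float64(20.0)]
 or [array([  9.3, 276.6]), array([11.2, 25.9]), np.float64(63.4)]
 or [array([448.3, 216.8]), array([ 7.1, 13.4]), np.float64(45.0)]
w2 head 10573.5 [[269, 62], [244, 174], [328, 196], [362, 92]]
 hole [[287, 103], [328, 116], [314, 162], [274, 150]] [array([300.4, 132.5]), array([45.6, 50.8]), np.float64(15.9)]
top0 head 859.0 [[416, 158], [390, 160], [392, 190], [418, 188]]
 hole [[398, 166], [411, 167], [409, 181], [398, 179]] [array([404.5, 173. ]), array([15., 16.]), np.float64(0.0)]
 or [array([335.5, 237. ]), array([324., 511.]), np.float64(90.0)]
scene0 head 622.5 [[270, 151], [258, 137], [225, 147], [235, 161]]
 hole [[257, 149], [242, 154], [238, 147], [252, 142]] [array([247.3, 148.4]), array([10.4, 18. ]), np.float64(71.6)]
 or [array([443.7,  45.3]), array([61.2, 15.3]), np.float64(72.8)]
```

View pics/hc.png

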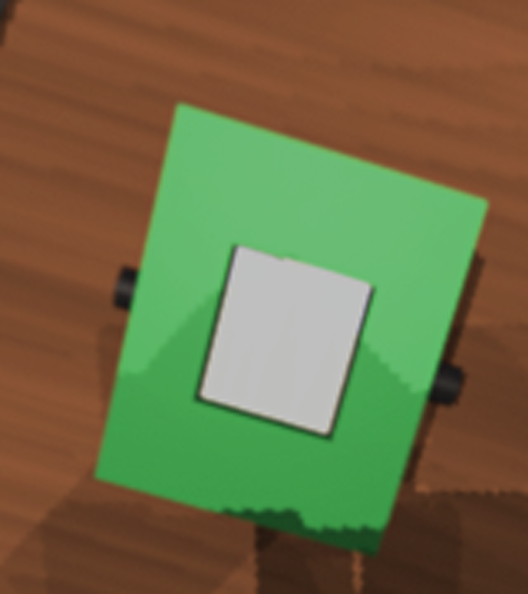

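Run:
```python
from h import *
import pickle
np.set_printoptions(precision=1,suppress=True)
a,b=[pickle.load(open(f'w{i}.pkl','rb')) for i in(1,2)]
H1=[[380,86],[351,169],[413,189],[447,109]];H2=[[269,62],[244,174],[328,196],[362,92]]
M1=[[390,116],[377,152],[406,162],[421,128]];M2=[[287,103],[274,150],[314,162],[328,116]]
for A,B in((H1,H2),(M1,M2)):
    P=tri(a,A,b,B);print(P,P.mean(0));z=P[:,2].mean()
    for c,q in((a,A),(b,B)):
        G=onz(c,q,z);e=(G[0]+G[3]-G[1]-G[2])/2;f=(G[0]+G[1]-G[2]-G[3])/2;print(G.mean(0),np.arctan2(e[1],e[0]),np.arctan2(-f[0],f[1]),np.hypot(*e[:2]),np.hypot(*f[:2]))
for n in(1,2):
    im=cv2.imread(f'pics/w{n}.png');h=cv2.cvtColor(im,cv2.COLOR_BGR2HSV)
    o=cv2.inRange(h,(6,200,150),(20,255,255))
    for q in cv2.findContours(o,0,2)[0]:
        if cv2.contourArea(q)>120: r=cv2.minAreaRect(q);print(n,cv2.contourArea(q),np.round(cv2.boxPoints(r)).tolist())
print([onz(a,[[219,79],[243,79],[229,191],[254,190]],z) for z in (0,26)])
```

```text
[[ 606.6 -231.6  123.5    1.3]
 [ 496.2 -232.5  122.5    0.2]
 [ 496.9 -323.5  118.3    2.2]
 [ 607.3 -323.1  121.7    0.3]] [ 551.7 -277.7  121.5    1. ]
[ 551.4 -277.7  121.5] 0.0017501634885870394 0.007569239383061621 110.56338598925177 90.77200544222741
[ 552.4 -277.3  121.5] 0.0033894311715782365 0.01581345507442932 110.04575488278505 91.2705508104978
[[ 576.6 -256.9  122.3    0.6]
 [ 529.1 -256.7  125.5    1.5]
 [ 528.7 -298.5  123.5    1.7]
 [ 575.7 -298.6  128.1    2.3]] [ 552.5 -277.7  124.8    1.5]
[ 551.8 -277.9  124.8] -0.00970078836657242 -0.0204798620219738 47.28552927749529 42.38490851236022
[ 553.3 -277.5  124.8] -0.011226304039485496 -0.00010837201806518101 47.1031184257318 41.515957595343544
[array([[552. ,   3.8,   0. ],
       [564. , -33.6,   0. ],
       [372.7, -54.9,   0. ],
       [388.6, -97.5,   0. ]]), array([[ 552. ,   -5.1,   26. ],
       [ 563.4,  -40.7,   26. ],
       [ 381.7,  -60.9,   26. ],
       [ 396.8, -101.3,   26. ]])]
```

Run:
```python
from h import *
import pickle
np.set_printoptions(precision=3,suppress=True)
cal=[pickle.load(open(f'w{i}.pkl','rb')) for i in(1,2)];E=[]
for n,(x0,y0,x1,y1) in((1,(205,100,250,180)),(2,(70,85,130,190))):
    im=cv2.imread(f'pics/w{n}.png')[y0:y1,x0:x1];h=cv2.cvtColor(im,cv2.COLOR_BGR2HSV)
    o=cv2.inRange(h,(5,140,190),(22,255,255));q=max(cv2.findContours(o,0,2)[0],key=cv2.contourArea);r=cv2.minAreaRect(q)
    B=cv2.boxPoints(r)+[x0,y0];B=B[np.argsort(B[:,1])];print(n,cv2.contourArea(q),r[1],B.tolist())
    t=B[:2][np.argsort(B[:2,0])];b=B[2:][np.argsort(B[2:,0])]
    E.append(np.array([t[0],t[1],b[0],b[1],B.mean(0)]))
    G=onz(cal[n-1],E[-1],70);d=(G[0]+G[1]-G[2]-G[3])/2;print(G,np.arctan2(d[1],d[0]),np.hypot(*d[:2]))
print(tri(cal[0],E[0],cal[1],E[1]))
```

```text
1 704.5 (57.77448654174805, 25.367366790771484) [[228.70123863220215, 109.68768119812012], [203.45374178886414, 112.15085411071777], [234.3111400604248, 167.1891632080078], [209.06364250183105, 169.65233612060547]]
[[500.995  -8.68   70.   ]
 [515.619 -42.996  70.   ]
 [420.455 -34.313  70.   ]
 [436.164 -70.353  70.   ]
 [469.351 -38.811  70.   ]] 0.31982714963885 84.27094928052911
2 921.5 (73.97335815429688, 14.309601783752441) [[96.41176986694336, 100.64706039428711], [82.52941703796387, 104.11764907836914], [114.35294342041016, 172.41175842285156], [100.47058868408203, 175.88235473632812]]
[[507.754 -24.799  70.   ]
 [516.237 -40.191  70.   ]
 [427.99  -52.509  70.   ]
 [437.44  -68.804  70.   ]
 [473.67  -46.22   70.   ]] 0.34131311758022487 84.1332925530619
[[497.435   7.852  26.334   2.935]
 [516.72  -44.644  76.069   1.242]
 [405.863 -18.273  19.254   0.733]
 [437.709 -70.748  72.773   1.702]
 [466.603 -32.408  49.78    2.049]]
```

```bash
python3 -m jog '[[7.2,-37.3,0,-0.004],[7.2,-37.3,0,-0.004],[7.2,-37.3,0,-0.004],[7.2,-37.3,0,-0.004],[7.2,-37.3,0,-0.004],[7.2,-37.3,8,-0.004],[7.2,-37.3,8,0],[0,0,35,0],[0,0,35,0],[0,0,35,0],[0,0,0,0],[0,0,0,0]]' 1.0
python3 - <<'E'
from h import *
import pickle
c=optics.get_calibration('wrist');cv2.imwrite('pics/w3.png',optics.camera('wrist'));pickle.dump(c,open('w3.pkl','wb'))
s=env.get_state();print(s['position'],Ro.from_rotvec(s['ee_rot']).as_matrix())
k,d=K(c);P=np.array([[474,-50,74],[474+41*.95,-50+41*.314,74],[474-41*.95,-50-41*.314,74]],float);print(cv2.projectPoints(P,cv2.Rodrigues(c['R'])[0],np.array(c['t']),k,d)[0].round().tolist())
E
```

```text
time: 3.03
position: [472.2, -47.9, 140.2]
ee_rot: [-3.099, -0.509, 0.002]
contact_force: [-0.2, 0.2, 0.8]
gripper_width: 1.0
grip_force: 0.0
[473.72892866 -48.25066685 141.47076061] [[ 9.47708271e-01  3.19127221e-01  2.61736960e-03]
 [ 3.19127988e-01 -9.47711618e-01  1.30483032e-04]
 [ 2.52215227e-03  7.11616045e-04 -9.99996566e-01]]
[[[324.0, 211.0]], [[325.0, 161.0]], [[324.0, 256.0]]]
```

View pics/w3.png

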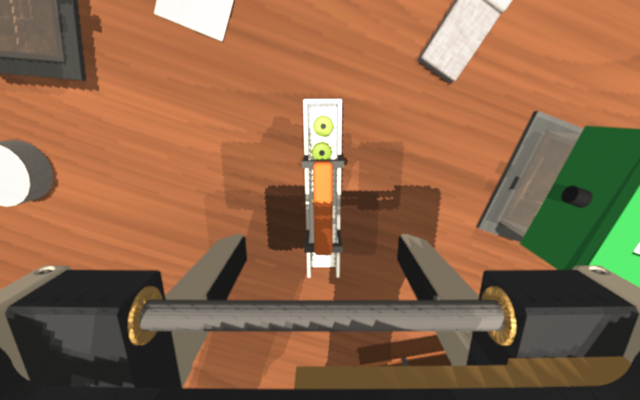

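```bash
python3 -m jog '[[0,-1,32,0],[0,-1,32,0],[0,0,22,0],[0,0,8,0],[0,0,0,0]]' 1.0; python3 -m jog '[[0,0,0,0],[0,0,0,0],[0,0,0,0],[0,0,0,0],[0,0,0,0],[0,0,0,0],[0,0,0,0],[0,0,0,0]]' 0.0 40
```

```text
time: 3.5
position: [473.0, -46.9, 46.3]
ee_rot: [3.1, 0.506, 0.002]
contact_force: [0.9, 0.1, 0.3]
gripper_width: 0.999
grip_force: 0.0
time: 4.17
position: [472.1, -46.9, 45.7]
ee_rot: [-3.1, -0.506, -0.0]
contact_force: [0.3, -0.6, -0.8]
gripper_width: 0.478
grip_force: 0.0
```

```bash
python3 -m jog '[[0,0,0,0],[0,0,0,0],[0,0,0,0],[0,0,0,0],[0,0,0,0],[0,0,0,0],[0,0,0,0]]'; python3 -m jog '[[0,0,-5,0],[0,0,-10,0],[0,0,-15,0],[0,0,-20,0],[0,0,-25,0],[0,0,-30,0],[0,0,-30,0],[0,0,-25,0],[0,0,-15,0],[0,0,-5,0],[0,0,0,0]]'
```

```text
time: 4.75
position: [472.0, -47.0, 45.5]
ee_rot: [-3.1, -0.506, 0.001]
contact_force: [0.8, -0.6, -0.3]
gripper_width: 0.172
grip_force: 40.0
time: 5.67
position: [472.4, -46.9, 226.8]
ee_rot: [3.1, 0.506, 0.004]
contact_force: [0.2, -0.2, -2.1]
gripper_width: 0.17
grip_force: 40.0
```

```bash
python3 -m jog '[[0,0,0,0.03],[0,0,0,0.06],[0,0,0,0.07],[0,0,0,0.07],[0,0,0,0.06],[0,0,0,0.033],[-2,8,0,0],[-4,16,0,0],[-4,24,0,0],[-4,30,0,0],[-4,30,0,0],[-4,30,0,0],[-4,30,0,0],[-4,24,0,0],[-4,16,0,0],[-4,12,0,0],[0,8,0,0],[0,3,0,0],[0,0,0,0],[0,0,0,0]]' - 60
python3 - <<'E'
from h import *
s=env.get_state();print(s['position'],s['contact_force'],Ro.from_rotvec(s['ee_rot']).as_matrix().round(3))
cv2.imwrite('pics/s1.png',optics.camera('scene'));t=optics.camera('top');cv2.imwrite('pics/t1.png',t)
E
```

```text
time: 7.33
position: [434.5, -276.9, 225.2]
ee_rot: [-3.14, -0.004, 0.001]
contact_force: [-0.0, 1.0, -1.5]
gripper_width: 0.164
grip_force: 60.0
[ 434.49859817 -276.93850302  225.21937496] [-4.46272561e-04  1.00453172e+00 -1.52409038e+00] [[ 1.     0.002 -0.001]
 [ 0.002 -1.     0.001]
 [-0.001 -0.001 -1.   ]]
```

View pics/s1.png

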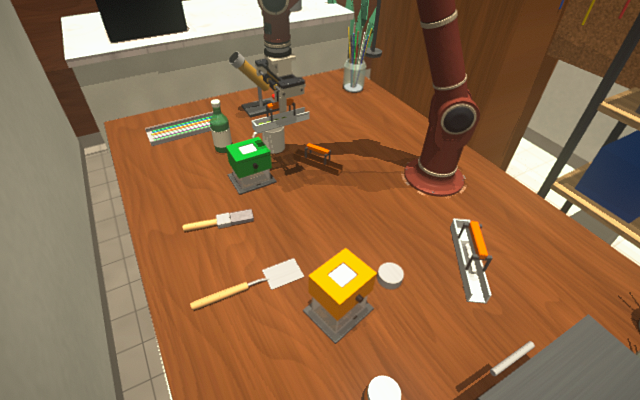

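```bash
python3 -m jog '[[0,1,5,0],[0,0,10,0],[0,0,12,0],[0,0,10,0],[0,0,5,0],[0,0,2,0],[0,0,0,0],[0,0,0,0]]' - 8;  for i in 1 2 3; do python3 -m jog '[[0,0,1,0],[0,0,1,0],[0,0,0,0]]' | grep -E 'posi|contact'; done
```

```text
time: 8.1
position: [434.7, -279.0, 182.0]
ee_rot: [3.141, 0.002, 0.001]
contact_force: [0.2, -0.3, -2.4]
gripper_width: 0.174
grip_force: 8.0
position: [434.4, -279.0, 179.8]
contact_force: [-0.7, 0.1, -2.0]
position: [434.2, -278.9, 177.5]
contact_force: [-0.9, -0.4, -2.7]
position: [434.2, -278.9, 175.4]
contact_force: [0.7, -0.7, -1.7]
```

```bash
for i in 1 2 3 4 5; do python3 -m jog '[[0,0,1,0],[0,0,1,0],[0,0,0,0]]' | grep -E 'posi|contact'; done
```

```text
position: [434.2, -278.9, 173.4]
contact_force: [0.1, -0.0, -2.3]
position: [434.2, -278.9, 171.5]
contact_force: [-0.6, 0.5, -1.9]
position: [434.2, -278.9, 169.5]
contact_force: [-0.5, 0.1, -2.5]
position: [434.3, -279.1, 167.7]
contact_force: [-0.2, -0.6, -0.4]
position: [434.2, -279.1, 165.6]
contact_force: [-1.0, 0.5, 0.4]
```

```bash
for i in 1 2 3 ; do python3 -m jog '[[0,0,1,0],[0,0,1,0],[0,0,0,0]]' | grep -E 'posi|contact'; done;python3 - <<'E'
from h import *
cv2.imwrite('pics/s2.png',optics.camera('scene'));c=optics.get_calibration('wrist');cv2.imwrite('pics/w4.png',optics.camera('wrist'))
im=cv2.imread('pics/s2.png')[80:200,210:350]; w=cv2.imread('pics/w4.png')[80:300,200:440]
cv2.imwrite('pics/c2.png',np.hstack([cv2.resize(im,(467,400),interpolation=2),cv2.resize(w,(327,300))] if 0 else [cv2.resize(im,(467,400),interpolation=2),cv2.resize(w,(327,400))]))
E
```

```text
position: [434.2, -279.0, 163.5]
contact_force: [-0.5, -0.5, -0.4]
position: [434.2, -278.9, 161.5]
contact_force: [-0.6, 0.3, -0.4]
position: [434.1, -279.0, 159.5]
contact_force: [-0.8, 0.3, 0.6]
```

View pics/c2.png

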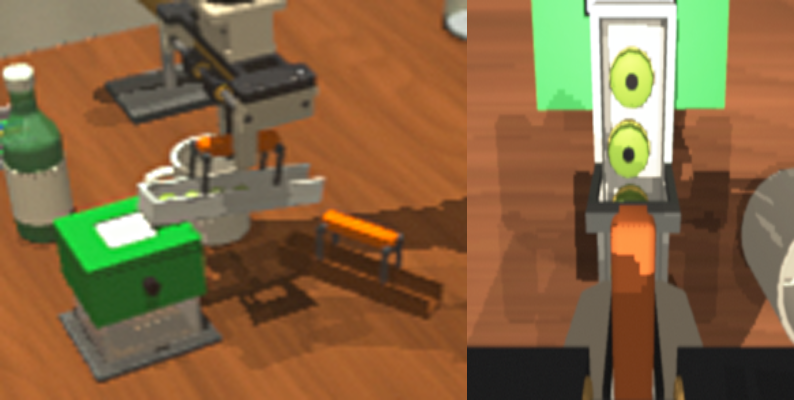

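```bash
python3 -m jog '[[0,0,1,0],[0,0,1,0],[0,0,0.5,0],[0,0,0,0]]'| grep -E 'posi|contact'; python3 -m jog '[[0,0,0,0],[0,0,0,0],[0,0,0,0],[0,0,-3,0],[0,0,-6,0],[0,0,-9,0],[0,0,-10,0],[0,0,-9,0],[0,0,-5,0],[0,0,-2,0],[0,0,0,0],[0,0,0,0]]' - 60 | grep -E 'posi|contact|grip'
cat > tilt.py <<'E'
from h import *
import sys
def tilt(n):
    im=optics.camera('scene');cv2.imwrite(f'pics/{n}.png',im);c=optics.get_calibration('scene');k,d=K(c)
    s=env.get_state();G=s['position']+[0,0,20.5]
    pr=lambda P:cv2.projectPoints(np.array(P,float),cv2.Rodrigues(c['R'])[0],np.array(c['t']),k,d)[0].reshape(-1,2)
    u,v=pr([G])[0];x0,y0=int(u)-35,int(v)-35;h=cv2.cvtColor(im[y0:y0+70,x0:x0+70],cv2.COLOR_BGR2HSV)
    o=cv2.inRange(h,(5,160,110),(20,255,255));n_,l,st,ce=cv2.connectedComponentsWithStats(o)
    ok=[i for i in range(1,n_) if st[i,4]>15];i=min(ok,key=lambda i:np.hypot(*(ce[i]-35)))
    # use all blobs whose centre lies within 20 px
    m=np.isin(l,[j for j in ok if np.hypot(*(ce[j]-35))<22]);q=np.argwhere(m)[:,::-1].astype(np.float32)
    vx,vy=cv2.fitLine(q,2,0,.01,.01)[:2].ravel();a=np.arctan(vy/vx)
    th=np.arange(-.3,1.2,.02);R=Ro.from_rotvec(s['ee_rot']).as_matrix()[:,0]
    A=[]
    for t in th:
        e=np.array([R[0]*np.cos(t),R[1]*np.cos(t),np.sin(t)])*30;p=pr([G-e,G+e]);A.append(np.arctan((p[1]-p[0])[1]/(p[1]-p[0])[0]))
    print('tilt',round(float(np.interp(a,*zip(*sorted(zip(A,th))))),3),'px',len(q),'pos',s['position'].round(1),'F',s['contact_force'].round(1))
if __name__=='__main__':tilt(sys.argv[1])
E
python3 tilt.py s3
```

```text
position: [434.1, -279.0, 157.0]
contact_force: [-1.9, 0.9, 0.7]
position: [434.1, -278.9, 201.1]
contact_force: [-0.3, -0.2, -1.1]
gripper_width: 0.166
grip_force: 60.0
tilt 1.18 px 150 pos [ 434.  -278.7  200.8] F [ 0.3 -0.9 -2.6]
```

Run:
```python
from h import *
im=cv2.imread('pics/s3.png');c=optics.get_calibration('scene');k,d=K(c);G=np.array([434,-278.7,221.3])
pr=lambda P:cv2.projectPoints(np.array(P,float),cv2.Rodrigues(c['R'])[0],np.array(c['t']),k,d)[0].reshape(-1,2)
print(pr([G]+[G+s*40*np.array([np.cos(t),0,np.sin(t)]) for t in(0,.2,.4) for s in(-1,1)]).round(1).tolist())
h=cv2.cvtColor(im,cv2.COLOR_BGR2HSV)
for V in(110,150,190):
    o=cv2.inRange(h,(5,190,V),(20,255,255))[60:160,240:340];n,l,st,ce=cv2.connectedComponentsWithStats(o);print(V,[(st[i].tolist(),ce[i].round(1).tolist()) for i in range(1,n) if st[i,4]>8])
```

```text
[[280.0, 111.0], [291.7, 108.1], [267.9, 114.1], [291.5, 110.4], [268.0, 111.7], [290.9, 112.8], [268.5, 109.2]]
110 [([47, 47, 7, 7, 36], [49.4, 49.8]), ([28, 48, 11, 7, 53], [33.3, 51.0]), ([66, 82, 23, 12, 146], [77.2, 88.1])]
150 [([28, 49, 5, 4, 17], [29.8, 50.2]), ([66, 82, 23, 11, 97], [77.2, 87.3])]
190 [([28, 49, 5, 3, 10], [29.9, 49.8]), ([67, 83, 22, 10, 73], [77.5, 87.3])]
```

```bash
sed -i 's/(5,160,110)/(5,190,110)/; s/st\[i,4\]>15/st[i,4]>5/; s/<22/<17/' tilt.py; python3 tilt.py s4; python3 -m jog '[[3,-1,0,0],[6,0,0,0],[9,0,0,0],[12,0,0,0],[15,0,0,0],[18,0,0,0],[18,0,0,0],[18,0,0,0],[18,0,0,0],[18,0,0,0],[15,0,0,0],[12,0,0,0],[9,0,0,0],[6,0,0,0],[2,0,0,0],[0,0,0,0],[0,0,0,0]]'| grep -E 'time|posi|rot|contact|grip'; python3 tilt.py s5
python3 - <<'E'
from h import *
import pickle
c=optics.get_calibration('wrist');cv2.imwrite('pics/w5.png',optics.camera('wrist'));pickle.dump(c,open('w5.pkl','wb'))
E
```

```text
tilt 0.188 px 87 pos [ 433.9 -278.8  200.7] F [ 0.8 -0.4 -2.2]
time: 13.8
position: [612.9, -277.9, 200.9]
ee_rot: [-3.141, -0.001, 0.001]
contact_force: [-0.4, 0.1, -1.9]
gripper_width: 0.168
grip_force: 60.0
tilt 0.212 px 113 pos [ 612.7 -278.1  201.1] F [ 0.1  0.4 -2.4]
```

```bash
python3 -m jog '[[0,0,3,0],[0,0,6,0],[0,0,6,0],[0,0,3,0],[0,0,1,0],[0,0,0,0]]'| grep -E 'posi|contact'; for i in 1 2; do python3 -m jog '[[0,0,0.7,0],[0,0,0.7,0],[0,0,0,0]]'| grep -E 'posi|contact';done; for i in 1 2 3; do python3 -m jog '[[-1.5,0,0.3,0],[-1.5,0,0.3,0],[0,0,0,0]]'| grep -E 'posi|contact';done
```

```text
position: [612.9, -277.7, 181.5]
contact_force: [-0.2, 1.0, -1.6]
position: [613.4, -277.9, 180.9]
contact_force: [-0.0, 0.9, -1.9]
position: [613.5, -277.8, 179.4]
contact_force: [-0.3, -0.2, -0.9]
position: [609.9, -277.9, 178.8]
contact_force: [0.3, -0.2, -1.9]
position: [606.9, -277.9, 178.1]
contact_force: [-0.7, 0.6, -1.1]
position: [604.8, -277.8, 177.9]
contact_force: [1.5, 0.1, -1.4]
```

```bash
python3 -m jog '[[0,0,0,0],[0,0,0,0]]' - 8 | grep -E 'posi|contact|grip_'; python3 tilt.py s6; for i in 1 2 ; do python3 -m jog '[[-1.5,0,-0.6,0],[-1.5,0,-0.6,0],[0,0,0,0]]'| grep -E 'posi|contact';done; python3 tilt.py s7
```

```text
position: [604.9, -277.8, 177.8]
contact_force: [1.2, -0.2, -0.3]
grip_force: 8.0
tilt 0.225 px 104 pos [ 604.8 -277.8  177.8] F [ 1.6 -0.1 -1.6]
position: [602.5, -277.8, 179.7]
contact_force: [3.2, -1.0, -0.3]
position: [599.7, -277.8, 181.3]
contact_force: [4.9, -0.4, 2.3]
tilt 0.263 px 107 pos [ 599.7 -277.8  181.1] F [4.5 0.6 2.4]
```

```bash
python3 -m jog '[[-1,0,0,0],[-1.5,0,-0.3,0],[-1.5,0,-0.3,0],[0,0,0,0]]' - 6| grep -E 'posi|contact'; python3 tilt.py s8; for i in 1 2 ; do python3 -m jog '[[-1.5,0,-0.3,0],[-1.5,0,-0.3,0],[0,0,0,0]]'| grep -E 'posi|contact';done; python3 tilt.py s9
```

```text
position: [594.8, -278.0, 181.2]
contact_force: [5.3, -0.4, 2.0]
tilt 0.336 px 106 pos [ 594.8 -277.9  181.1] F [4.6 1.2 2. ]
position: [591.7, -278.0, 181.6]
contact_force: [4.9, -0.1, 3.2]
position: [588.8, -278.0, 182.3]
contact_force: [4.9, 1.1, 4.2]
tilt 0.388 px 95 pos [ 588.9 -278.   182.2] F [ 6.2 -0.4  4.1]
```

```bash
for i in 1 2 ; do python3 -m jog '[[-1.5,0,-0.8,0],[-1.5,0,-0.8,0],[0,0,0,0]]'| grep -E 'posi|contact';done; python3 tilt.py s10;  for i in 1 2 ; do python3 -m jog '[[-1.5,0,-0.3,0],[-1.5,0,-0.3,0],[0,0,0,0]]'| grep -E 'posi|contact';done; python3 tilt.py s11
```

```text
position: [585.3, -278.0, 183.7]
contact_force: [4.8, 0.6, 3.8]
position: [581.7, -278.0, 185.0]
contact_force: [4.4, 0.6, 3.1]
tilt 0.451 px 92 pos [ 581.8 -278.   184.9] F [4.7 0.2 4.8]
position: [579.1, -277.9, 185.7]
contact_force: [3.6, 0.9, 3.2]
position: [576.1, -278.0, 186.4]
contact_force: [4.8, 0.1, 4.0]
tilt 0.503 px 92 pos [ 576.2 -277.9  186.4] F [4.4 0.1 3.6]
```

```bash
for i in 1 2 3; do python3 -m jog '[[-1.5,0,0,0],[-1.5,0,0,0],[0,0,0,0]]'| grep -E 'posi|contact';done; python3 tilt.py s12;  for i in 1 2 ; do python3 -m jog '[[-1.5,0,0.2,0],[-1.5,0,0.2,0],[0,0,0,0]]'| grep -E 'posi|contact';done; python3 tilt.py s13
```

```text
position: [573.1, -277.9, 186.3]
contact_force: [3.6, -0.1, 4.1]
position: [570.1, -277.9, 186.4]
contact_force: [3.8, -0.5, 5.0]
position: [567.0, -277.9, 186.3]
contact_force: [3.3, 0.2, 5.1]
tilt 0.597 px 86 pos [ 567.  -277.9  186.3] F [ 4.3 -0.7  4.7]
position: [564.0, -277.9, 185.9]
contact_force: [4.3, -0.0, 6.9]
position: [560.9, -277.9, 185.5]
contact_force: [2.9, -0.1, 5.1]
tilt 0.652 px 90 pos [ 560.9 -277.9  185.5] F [3.4 0.3 5.7]
```

```bash
for i in 1 2 3; do python3 -m jog '[[-1.5,0,0.2,0],[-1.5,0,0.2,0],[0,0,0,0]]'| grep -E 'posi|contact';done; python3 tilt.py s14;  for i in 1 2 ; do python3 -m jog '[[-1.5,0,0.3,0],[-1.5,0,0.3,0],[0,0,0,0]]'| grep -E 'posi|contact';done; python3 tilt.py s15
```

```text
position: [557.8, -278.0, 185.1]
contact_force: [3.2, -0.2, 6.0]
position: [555.3, -277.9, 185.0]
contact_force: [3.4, -0.0, 5.6]
position: [553.5, -277.9, 185.2]
contact_force: [5.9, 1.7, 7.0]
tilt 0.654 px 88 pos [ 553.5 -277.9  185.2] F [ 5.  -0.4  7.6]
position: [551.8, -277.9, 185.5]
contact_force: [5.6, 0.3, 8.6]
position: [549.7, -277.9, 185.7]
contact_force: [6.6, 0.3, 10.9]
tilt 0.8 px 79 pos [ 549.7 -277.9  185.7] F [ 6.   0.6 11. ]
```

```bash
python3 -m jog '[[0,0,0,0],[0,0,0,0],[0,0,0,0]]' - 60| grep -E 'posi|contact|grip_';  for i in 1 2 3; do python3 -m jog '[[0.7,0,-0.7,0],[0.7,0,-0.7,0],[0,0,0,0]]'| grep -E 'posi|contact';done; python3 tilt.py s16
python3 - <<'E'
from h import *
import pickle
c=optics.get_calibration('wrist');cv2.imwrite('pics/w6.png',optics.camera('wrist'))
t=cv2.imread('pics/s16.png')[60:190,190:340];w=cv2.imread('pics/w6.png')[0:300,160:480]
cv2.imwrite('pics/c6.png',np.hstack([cv2.resize(t,(400,347),interpolation=2),cv2.resize(w,(370,347))]))
E
```

```text
position: [549.8, -278.0, 185.7]
contact_force: [7.0, -0.0, 10.4]
grip_force: 69.3
position: [550.0, -278.0, 185.8]
contact_force: [6.2, 0.8, 7.1]
position: [550.1, -278.0, 186.0]
contact_force: [3.8, 0.5, 4.1]
position: [550.1, -277.9, 186.5]
contact_force: [4.9, -0.3, 2.0]
tilt 0.801 px 73 pos [ 550.  -277.9  186.6] F [ 4.  -1.1  1.3]
```

View pics/c6.png

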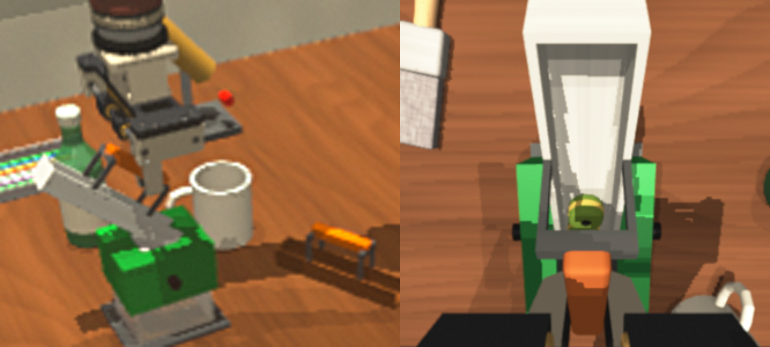

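```bash
cat > beads.py <<'E'
from h import *
import sys
im=optics.camera('wrist');cv2.imwrite(f'pics/{sys.argv[1]}.png',im)
h=cv2.cvtColor(im,cv2.COLOR_BGR2HSV)[:290,220:420];o=cv2.inRange(h,(25,110,50),(42,255,255));n,l,st,ce=cv2.connectedComponentsWithStats(o)
print('beads',[(st[i,4].item(),(ce[i]+[220,0]).round().tolist()) for i in range(1,n) if st[i,4]>6])
E
python3 beads.py b0;for i in 1 2 3; do python3 -m jog '[[0.8,0,-0.7,0],[0.8,0,-0.7,0],[0,0,0,0]]'| grep -E 'posi|contact';python3 beads.py b$i; done; python3 tilt.py s17
```

```text
beads [(14, [381.0, 146.0]), (688, [320.0, 184.0]), (10, [266.0, 228.0]), (14, [376.0, 242.0]), (9, [267.0, 243.0]), (10, [268.0, 258.0]), (7, [375.0, 263.0])]
position: [550.1, -277.7, 187.6]
contact_force: [1.8, 1.0, 0.8]
beads [(12, [381.0, 146.0]), (659, [320.0, 184.0]), (7, [266.0, 218.0]), (8, [267.0, 236.0]), (9, [268.0, 250.0]), (9, [269.0, 264.0])]
position: [552.4, -277.7, 189.3]
contact_force: [-0.4, -0.7, -1.7]
beads [(108, [320.0, 175.0]), (452, [320.0, 189.0]), (11, [267.0, 229.0]), (9, [268.0, 244.0]), (8, [375.0, 254.0]), (8, [269.0, 260.0])]
position: [555.5, -277.8, 191.5]
contact_force: [0.4, 0.4, -0.8]
beads [(9, [379.0, 161.0]), (110, [321.0, 178.0]), (373, [321.0, 191.0]), (11, [267.0, 225.0]), (15, [375.0, 240.0]), (10, [268.0, 242.0]), (11, [269.0, 256.0]), (7, [374.0, 261.0])]
tilt 0.799 px 76 pos [ 555.4 -277.8  191.4] F [-0.8 -0.3 -1.5]
```

```bash
for i in 4 5 6; do python3 -m jog '[[2,0,0,0],[2,0,0,0],[0,0,0,0]]'| grep -E 'posi|contact';python3 beads.py b$i|cut -c1-90; done; python3 tilt.py s18
```

```text
position: [559.8, -277.8, 191.4]
contact_force: [0.5, -0.0, -0.2]
beads [(7, [262.0, 162.0]), (9, [379.0, 162.0]), (392, [321.0, 190.0]), (9, [265.0, 197.0]
position: [563.7, -277.8, 191.3]
contact_force: [-1.1, -0.5, -1.2]
beads [(100, [322.0, 187.0]), (140, [322.0, 195.0]), (12, [265.0, 200.0]), (11, [267.0, 22
position: [567.5, -277.8, 191.3]
contact_force: [-1.3, -0.4, -0.1]
beads [(103, [322.0, 190.0]), (47, [322.0, 196.0]), (11, [265.0, 201.0]), (10, [377.0, 204
tilt 0.786 px 76 pos [ 567.4 -277.9  191.3] F [-0.7  0.6 -0.5]
```

```bash
for i in 7 8 9; do python3 -m jog '[[0.4,0,0.8,0],[0,0,0,0],[0,0,0,0],[0,0,0,0]]'| grep -E 'time|posi|contact';python3 beads.py b$i|cut -c1-70; done; python3 tilt.py s19
```

```text
time: 24.53
position: [567.7, -277.8, 190.6]
contact_force: [-0.9, -0.4, 0.7]
beads [(8, [262.0, 166.0]), (102, [322.0, 191.0]), (27, [322.0, 197.0]
time: 24.92
position: [568.1, -277.8, 189.7]
contact_force: [-1.6, -0.7, -0.1]
beads [(7, [379.0, 166.0]), (9, [379.0, 175.0]), (102, [322.0, 192.0])
time: 25.3
position: [568.5, -277.9, 188.9]
contact_force: [-2.1, 0.1, 0.4]
beads [(8, [379.0, 168.0]), (9, [379.0, 179.0]), (101, [323.0, 193.0])
tilt 0.789 px 80 pos [ 568.5 -277.9  188.9] F [-0.8  0.3  0. ]
```

```bash
for i in 10 11 12 13; do python3 -m jog '[[0.3,0,0.9,0],[0,0,0,0],[0,0,0,0],[0,0,0,0]]'| grep -E 'posi|contact';python3 beads.py b$i|grep -oE '\([0-9]{2,3}, \[3[0-4].\.0, 1...0\]\)'; done
python3 - <<'E'
from h import *
c=optics.get_calibration('scene');im=cv2.imread('pics/s19.png');i0=cv2.imread('pics/scene0.png')
k,d=K(c);pr=lambda P:cv2.projectPoints(np.array(P,float),cv2.Rodrigues(c['R'])[0],np.array(c['t']),k,d)[0].reshape(-1,2).round().tolist()
print(pr([[502,-238,0],[602,-238,0],[602,-318,0],[502,-238,90],[602,-238,90]]))
df=cv2.absdiff(im,i0).max(2)[170:195,230:275];print((df//10).tolist() if 0 else [(''.join('%x'%min(15,v//8) for v in r)) for r in df])
E
```

```text
position: [568.9, -277.9, 188.2]
contact_force: [-1.3, 0.4, 1.1]
position: [569.3, -277.8, 187.3]
contact_force: [-0.9, -0.5, 1.0]
position: [569.5, -277.9, 186.3]
contact_force: [-0.8, -0.5, 2.2]
position: [569.5, -277.9, 185.3]
contact_force: [-2.3, -0.0, 0.9]
[[270.0, 181.0], [241.0, 190.0], [233.0, 176.0], [268.0, 159.0], [238.0, 168.0]]
['010000000000010111111110000011110000111111000', '110000000100000011101110000000000111111111000', '110000000000100111111110000001101111111111100', '230000000000010111111110100001111111111111110', '861011101000100011010001111111110111111101111', '774011100000011001000011231000011011111100111', '555311100010010000111110121301011110111100011', '555301110101100111110011200011111111110000001', '555531111001110111111301011111111110111101110', '345540111111111110100011111100001100111100111', '347542111101111101111111101000000110000010111', '636210001111111111101101001000110002333100010', '541000000111111111111101000111002334100000000', '110100000111111011100001011110133100100000112', '011121000011110101001111000001000000000002333', '232012000001111111111001332010000000011333333', '333312100001111111001333200000000000233333333', '333321100001111110233100011000000011233323333', '333331110011111111110100000010132111232111111', '333333210111110111001000001111132112332111111', '333333200011111001000000000110123322232111123', '323333201011111100000011111111112332123223333', '001211110011000000011111111111112332123333333', '011111110000000011111111111111111233333222322', '201111111000011111111111111111111123222101100']
```

```bash
python3 -m jog '[[0,0,0,0],[0,0,0,0],[0,0,0,0]]'| grep -E 'time|posi|contact'; python3 beads.py b14; python3 tilt.py s20
python3 - <<'E'
from h import *
for n in('b9','b10','b14'):
    h=cv2.cvtColor(cv2.imread(f'pics/{n}.png'),cv2.COLOR_BGR2HSV);print(n);print(*[' '.join('%d/%d/%d'%tuple(h[y,x]) for x in range(306,340,6)) for y in range(178,222,5)],sep='\n')
t=optics.camera('top');cv2.imwrite('pics/t2.png',t)
E
```

```text
time: 27.18
position: [569.5, -277.9, 185.3]
contact_force: [-2.1, 0.6, 0.5]
beads [(14, [380.0, 174.0]), (8, [379.0, 192.0]), (8, [263.0, 196.0]), (10, [264.0, 208.0]), (7, [378.0, 209.0]), (9, [266.0, 237.0]), (11, [376.0, 242.0]), (10, [267.0, 250.0]), (9, [268.0, 265.0]), (13, [318.0, 289.0])]
tilt 0.75 px 82 pos [ 569.5 -277.9  185.3] F [-2.2 -0.4  0.5]
b9
21/33/123 24/30/228 21/33/123 21/35/123 19/35/124 19/34/106
19/35/125 23/30/229 22/36/204 21/33/122 21/34/126 21/33/107
21/32/105 21/35/216 21/35/211 24/40/187 21/31/106 21/33/107
19/33/107 36/84/85 39/159/141 38/159/141 39/167/75 22/36/107
20/32/95 22/104/103 21/102/112 24/91/104 22/100/110 28/49/93
23/26/88 21/29/87 23/23/99 21/26/99 23/23/98 20/23/98
18/28/90 21/28/90 22/31/90 20/25/90 21/29/89 20/30/101
26/23/90 23/26/89 23/25/90 26/23/88 23/23/89 20/25/90
10/196/235 11/194/242 11/193/240 11/194/239 11/195/238 10/197/228
b10
21/33/123 23/30/229 19/35/123 23/33/123 19/35/125 19/33/107
19/33/124 23/30/229 21/34/121 23/33/122 21/35/125 19/33/107
20/29/105 22/36/215 21/35/210 21/35/209 21/33/185 19/34/106
21/31/106 22/34/135 2
[... 175 characters left out ...]
1/194/235 11/195/233 10/195/230 21/25/101
30/20/88 11/194/238 11/194/237 11/195/236 11/194/234 17/25/93
11/196/235 11/193/241 11/193/240 11/195/238 11/194/237 10/197/228
b14
21/35/124 23/30/229 19/33/122 21/34/121 21/35/125 21/31/106
21/33/124 23/30/228 19/35/124 21/33/123 21/34/126 21/33/107
21/32/105 21/35/217 21/35/211 21/35/210 21/32/105 21/31/107
19/34/106 21/31/106 18/32/103 21/35/102 21/31/106 22/35/108
19/29/96 23/33/102 20/30/101 18/30/109 23/32/104 23/30/101
23/26/87 23/26/87 23/26/87 20/27/86 21/26/99 23/23/99
23/26/89 23/26/89 27/26/89 20/26/89 20/25/90 23/25/93
26/20/89 30/18/87 26/23/89 34/20/88 30/17/88 26/22/91
11/196/234 11/194/242 11/194/240 11/193/239 11/194/237 10/198/227
```

```bash
python3 -m jog '[[0,2,0,0],[0,-4,0,0],[0,4,0,0],[0,-4,0,0],[0,2,0,0],[1.5,0,-1.5,0],[-1.5,0,1.5,0],[1.5,0,-1.5,0],[-1.5,0,1.5,0],[0,0,0,0],[0,0,0,0],[0,0,0,0]]'| grep -E 'time|posi|contact'; python3 beads.py b15|grep -o beads; python3 tilt.py s21
python3 - <<'E'
from h import *
c=optics.get_calibration('top');im=optics.camera('top');cv2.imwrite('pics/t3.png',im);k,d=K(c)
pr=lambda P:cv2.projectPoints(np.array(P,float),cv2.Rodrigues(c['R'])[0],np.array(c['t']),k,d)[0].reshape(-1,2).round().tolist()
print('mouth',pr([[576,-256,123],[528,-256,123],[576,-300,123],[528,-300,123],[552,-278,10]]))
def ol(im,x0,y0,x1,y1):
    h=cv2.cvtColor(im[y0:y1,x0:x1],cv2.COLOR_BGR2HSV);o=cv2.inRange(h,(24,90,50),(44,255,255));return [(x+x0,y+y0) for y,x in np.argwhere(o)]
print('olive top',ol(im,380,140,430,200)[:40])
for n in('scene0','s21'): print(n,ol(cv2.imread(f'pics/{n}.png'),225,120,285,195)[:40])
E
```

```text
time: 28.33
position: [570.1, -278.0, 185.7]
contact_force: [-2.3, -0.4, 3.0]
beads
tilt 0.79 px 76 pos [ 570.  -278.   185.7] F [-1.7 -0.7  3.5]
mouth [[398.0, 167.0], [399.0, 180.0], [411.0, 167.0], [411.0, 180.0], [400.0, 180.0]]
olive top [(np.int64(395), np.int64(157)), (np.int64(396), np.int64(157)), (np.int64(390), np.int64(173)), (np.int64(390), np.int64(175)), (np.int64(391), np.int64(175)), (np.int64(391), np.int64(176)), (np.int64(390), np.int64(178)), (np.int64(390), np.int64(179)), (np.int64(390), np.int64(180)), (np.int64(398), np.int64(180)), (np.int64(390), np.int64(181)), (np.int64(390), np.int64(182)), (np.int64(390), np.int64(183)), (np.int64(398), np.int64(183)), (np.int64(398), np.int64(184)), (np.int64(398), np.int64(185)), (np.int64(397), np.int64(187)), (np.int64(397), np.int64(188)), (np.int64(396), np.int64(190)), (np.int64(394), np.int64(191)), (np.int64(395), np.int64(191))]
scene0 [(np.int64(228), np.int64(125)), (np.int64(228), np.int64(126)), (np.int64(259), np.int64(137)), (np.int64(251), np.int64(138)), (np.int64(260), np.int64(138)), (np.int64(248), 
[... 1688 characters left out ...]
.int64(270), np.int64(156)), (np.int64(228), np.int64(158)), (np.int64(228), np.int64(159)), (np.int64(271), np.int64(159)), (np.int64(228), np.int64(160)), (np.int64(271), np.int64(160)), (np.int64(228), np.int64(161)), (np.int64(271), np.int64(161)), (np.int64(229), np.int64(162)), (np.int64(271), np.int64(162)), (np.int64(271), np.int64(163)), (np.int64(230), np.int64(164)), (np.int64(271), np.int64(164)), (np.int64(271), np.int64(165)), (np.int64(253), np.int64(166)), (np.int64(271), np.int64(166)), (np.int64(232), np.int64(167)), (np.int64(271), np.int64(167)), (np.int64(232), np.int64(168)), (np.int64(269), np.int64(168)), (np.int64(270), np.int64(168)), (np.int64(233), np.int64(169))]
```

Run:
```python
from h import *
c=optics.get_calibration('scene');k,d=K(c)
pr=lambda P:cv2.projectPoints(np.array(P,float),cv2.Rodrigues(c['R'])[0],np.array(c['t']),k,d)[0].reshape(-1,2).round().tolist()
print(pr([[552,-278,10],[520,-278,10],[584,-278,10]]))
a=[cv2.imread(f'pics/{n}.png').astype(int) for n in('s16','s18','s19','s20','s21')]
for i,j in((0,1),(1,2),(2,3),(3,4),(0,4)):
    df=np.abs(a[j]-a[i]).max(2)[160:192,232:274];print(i,j,'sum>16:',(df>16).sum(),[(x+232,y+160,int(df[y,x])) for y,x in np.argwhere(df>16)][:12])
df=np.abs(a[4]-a[0]).max(2)[160:192,232:274]
print(*[''.join('%x'%min(15,v//6) for v in r) for r in df],sep='\n')
```

```text
[[251.0, 176.0], [260.0, 173.0], [242.0, 179.0]]
0 1 sum>16: 45 [(np.int64(269), np.int64(160), 17), (np.int64(267), np.int64(162), 17), (np.int64(245), np.int64(163), 17), (np.int64(269), np.int64(163), 18), (np.int64(268), np.int64(164), 17), (np.int64(270), np.int64(164), 17), (np.int64(268), np.int64(166), 17), (np.int64(273), np.int64(166), 17), (np.int64(268), np.int64(167), 17), (np.int64(269), np.int64(167), 18), (np.int64(272), np.int64(167), 43), (np.int64(273), np.int64(167), 67)]
1 2 sum>16: 3 [(np.int64(269), np.int64(180), 18), (np.int64(248), np.int64(187), 30), (np.int64(249), np.int64(187), 23)]
2 3 sum>16: 30 [(np.int64(242), np.int64(160), 20), (np.int64(272), np.int64(167), 31), (np.int64(273), np.int64(167), 35), (np.int64(264), np.int64(172), 19), (np.int64(265), np.int64(173), 18), (np.int64(264), np.int64(174), 17), (np.int64(253), np.int64(175), 20), (np.int64(264), np.int64(175), 19), (np.int64(265), np.int64(175), 19), (np.int64(264), np.int64(176), 19), (np.int64(265), np.int64(176), 20), (np.int64(244), np.int64(178), 17)]
3 4 sum>16: 0 []
0 4 sum>16: 94 
[... 1108 characters left out ...]
123210000000
000000000000001110000133221120123310012221
000000000002222220000000111121011100000232
000000000013223231000000222221000000000254
000100000013333320000001222322000000013886
423400000000222100000001333332000000256630
975000000000000000000000022110000000330000
000000000000000000000000000000000000000000
100000000000000000000000000000000000000000
000000000000000000000000000000000000000000
000000000000000000000100000000000000000000
000000000000000000255630000000000000000000
000000000000000145630000000000000000010000
000000011000000000000000000011000001211221
000010000000000000000000000002100120210122
100130000000000000000000000002210020221011
344430000000000000000000000000221012011000
```

```bash
python3 -m jog '[[1.5,0,-2,0],[3,0,-3,0],[3,0,-3,0],[3,0,-3,0],[4,0,-4,0],[4,0,-4,0],[5,0,-5,0],[5,0,-5,0],[6,0,-6,0],[6,0,-6,0],[4,0,-10,0],[0,0,-10,0],[0,0,-5,0],[0,0,0,0]]'| grep -E 'time|posi|contact'; python3 tilt.py s22
python3 - <<'E'
from h import *
im=optics.camera('wrist');cv2.imwrite('pics/w7.png',im)
c=optics.get_calibration('scene');a=cv2.imread('pics/s22.png').astype(int);b=cv2.imread('pics/scene0.png').astype(int);z=cv2.imread('pics/s21.png').astype(int)
for q in(a,): print([ (x,y,int(abs(q-b).max(2)[y,x])) for y in range(140,160,3) for x in range(236,262,4)])
df=np.abs(a-b).max(2)[160:192,232:274]
print(*[''.join('%x'%min(15,v//6) for v in r) for r in df],sep='\n')
E
python3 beads.py b16
```

```text
time: 29.65
position: [615.2, -278.2, 253.3]
contact_force: [1.1, -0.2, -1.1]
tilt 0.776 px 85 pos [ 614.6 -278.1  252.4] F [-0.3  0.2 -2.2]
[(236, 140, 3), (240, 140, 10), (244, 140, 37), (248, 140, 92), (252, 140, 91), (256, 140, 91), (260, 140, 92), (236, 143, 92), (240, 143, 93), (244, 143, 98), (248, 143, 98), (252, 143, 63), (256, 143, 60), (260, 143, 9), (236, 146, 90), (240, 146, 57), (244, 146, 115), (248, 146, 0), (252, 146, 0), (256, 146, 13), (260, 146, 12), (236, 149, 109), (240, 149, 112), (244, 149, 104), (248, 149, 4), (252, 149, 4), (256, 149, 13), (260, 149, 10), (236, 152, 127), (240, 152, 40), (244, 152, 165), (248, 152, 49), (252, 152, 49), (256, 152, 48), (260, 152, 50), (236, 155, 40), (240, 155, 125), (244, 155, 137), (248, 155, 147), (252, 155, 44), (256, 155, 24), (260, 155, 2), (236, 158, 145), (240, 158, 143), (244, 158, 139), (248, 158, 26), (252, 158, 5), (256, 158, 1), (260, 158, 3)]
104fffffb6311011101110000000000000000017ba
1106ca4210111000112210000000000000000017aa
1110210111002222222210000000000000000018ba
2111111012222222222221110000000000000017ba

[... 532 characters left out ...]
10000000231220123310000000
850000000012122210000001111332012100000000
775010000013333331350101234221000000000000
786000000013333320000001333221100100000000
987301000001222110000001333221000000000000
984000000000000000000000011110000000000002
388871000000000000000001000000000000000011
049a96100000000000000000000000000000110112
24bb99501000000001000000000000001211112455
428b99510100000000000000000001110012355566
557bb9960000001001010000000210000135565555
5448b9995000000000000000000011012345555555
55578b975000000000000110000035333345555555
558ea9600000000000110011011245445455555555
557eb2100000000000011134222356655545555555
555542210000000001136656565655554444555554
beads [(15, [320.0, 289.0])]
```

```bash
python3 -m jog '[[-8,-10,0,0],[-16,-20,0,0],[-20,-25,0,0],[-24,-29,0,0],[-24,-29,0,0],[-24,-29,0,0],[-24,-29,0,0],[-20,-25,0,0],[-14,-18,10,0],[-8,-10,20,0],[-4,-4,30,0],[0,0,30,0],[0,0,30,0],[0,0,20,0],[0,0,12,0],[0,0,4,0],[0,0,0,0],[0,0,0,0]]'| grep -E 'time|posi|rot|contact'; python3 tilt.py s23
```

```text
time: 31.3
position: [428.5, -50.0, 95.8]
ee_rot: [-3.142, -0.001, -0.001]
contact_force: [-0.4, 0.3, -1.3]
tilt 0.935 px 63 pos [428.8 -50.1  96.2] F [ 0.4 -0.7 -0.7]
```

```bash
python3 -m jog '[[0,0,3,0],[0,0,3,0],[0,0,0,0],[0,0,0,0]]' - 5| grep -E 'posi|contact'; python3 -m jog '[[4,0,1.5,0],[5,0,1.7,0],[5,0,1.9,0],[5,0,2,0],[0,0,0,0]]'| grep -E 'posi|contact'; python3 tilt.py s24;  python3 -m jog '[[5,0,2.2,0],[5,0,2.3,0],[5,0,2.5,0],[5,0,2.7,0],[0,0,0,0]]'| grep -E 'posi|contact'; python3 tilt.py s25
```

```text
position: [428.0, -50.0, 89.5]
contact_force: [0.4, -1.1, -1.2]
position: [448.9, -49.8, 82.0]
contact_force: [-0.2, 0.1, -2.0]
tilt -0.3 px 105 pos [448.  -49.8  82. ] F [-0.2  0.9 -1.4]
position: [468.5, -49.8, 72.1]
contact_force: [1.1, -0.3, -1.8]
tilt -0.198 px 108 pos [467.7 -49.8  72.2] F [ 0.4  1.  -1.6]
```

```bash
python3 - <<'E'
from h import *
c=optics.get_calibration('scene');k,d=K(c)
pr=lambda P:cv2.projectPoints(np.array(P,float),cv2.Rodrigues(c['R'])[0],np.array(c['t']),k,d)[0].reshape(-1,2).round(1)
for n,G in(('s23',[428.5,-50,116.5]),('s25',[468,-50,92.6])):
    G=np.array(G);print(n,[(t,pr([G+s*33*np.array([np.cos(t),0,np.sin(t)]) for s in(-1,1)]).tolist()) for t in(0,.3,.6,.8)])
    u,v=pr([G])[0];x0,y0=int(u)-40,int(v)-40;h=cv2.cvtColor(cv2.imread(f'pics/{n}.png')[y0:y0+80,x0:x0+80],cv2.COLOR_BGR2HSV)
    for V in(110,170):
        N,l,st,ce=cv2.connectedComponentsWithStats(cv2.inRange(h,(5,190,V),(20,255,255)));print(V,[(st[i].tolist(),(ce[i]+[x0,y0]).round(1).tolist()) for i in range(1,N) if st[i,4]>8])
    print([list(map(int,a)) for a in h[40,20:60:4]])
E
python3 beads.py b17
python3 - <<'E'
import cv2,numpy as np
h=cv2.imread('pics/b17.png');g=cv2.cvtColor(h,cv2.COLOR_BGR2GRAY)
w=cv2.inRange(cv2.cvtColor(h,cv2.COLOR_BGR2HSV),(0,0,90),(180,70,255))[:300,250:390]
q=max(cv2.findContours(w,0,2)[0],key=cv2.contourArea);print(cv2.boundingRect(q))
E
```

```text
s23 [(0, [[327.5, 176.1], [307.3, 183.1]]), (0.3, [[326.9, 178.9], [307.8, 180.2]]), (0.6, [[325.5, 181.6], [309.2, 177.3]]), (0.8, [[324.2, 183.4], [310.5, 175.5]])]
110 [([28, 31, 12, 11, 63], [310.7, 175.0])]
170 [([28, 31, 6, 5, 22], [307.2, 171.9])]
[[12, 92, 69], [12, 183, 156], [12, 147, 139], [12, 184, 154], [12, 223, 111], [12, 132, 108], [18, 73, 108], [20, 73, 91], [19, 75, 109], [19, 74, 111]]
s25 [(0, [[315.4, 186.6], [294.9, 193.7]]), (0.3, [[314.8, 189.3], [295.4, 191.0]]), (0.6, [[313.5, 192.0], [296.7, 188.2]]), (0.8, [[312.2, 193.7], [298.0, 186.3]])]
110 [([60, 0, 4, 4, 12], [326.8, 151.3]), ([23, 40, 16, 12, 108], [295.9, 195.7])]
170 [([60, 0, 4, 3, 9], [326.7, 150.9]), ([23, 43, 10, 8, 49], [292.6, 196.7])]
[[13, 171, 97], [12, 167, 93], [12, 169, 101], [12, 168, 91], [12, 169, 115], [16, 92, 108], [18, 73, 133], [15, 67, 69], [20, 74, 110], [18, 74, 110]]
beads []
(22, 94, 101, 206)
```

```bash
python3 -m jog '[[4,0,4,0],[4,0,6,0],[2,0,6,0],[0,0,4,0],[0,0,2,0],[0,0,0,0]]' - 4| grep -E 'posi|contact'; for i in 1 2 3 4; do python3 -m jog '[[0,0,1,0],[0,0,0.6,0],[0,0,0,0]]'| grep -E 'posi|contact'; done
```

```text
position: [476.5, -49.9, 49.8]
contact_force: [0.9, -0.0, -1.4]
position: [477.1, -49.9, 49.2]
contact_force: [0.4, 0.3, -1.6]
position: [477.5, -49.9, 47.9]
contact_force: [-0.1, -0.1, 4.5]
position: [477.7, -49.9, 46.0]
contact_force: [0.5, 1.1, 4.0]
position: [477.6, -50.0, 44.2]
contact_force: [1.6, 0.3, 3.9]
```

```bash
python3 -m jog '[[0,0,0,0],[0,0,0,0],[0,0,0,0],[0,0,0,0],[0,0,0,0],[0,0,0,0]]' 0.6| grep -E 'posi|contact|width|grip_'; python3 -m jog '[[0,0,-4,0],[0,0,-10,0],[0,0,-25,0],[0,0,-35,0],[0,0,-35,0],[0,0,-35,0],[0,0,-35,0],[0,0,-25,0],[0,20,-15,0],[-5,35,0,0],[-5,35,0,0],[-5,30,0,0],[0,0,0,0],[0,0,0,0]]'| grep -E 'time|posi|contact|width|grip_'
python3 - <<'E'
from h import *
import pickle
c=optics.get_calibration('wrist');im=optics.camera('wrist');cv2.imwrite('pics/w8.png',im);cv2.imwrite('pics/t8.png',optics.camera('top'));cv2.imwrite('pics/s26.png',optics.camera('scene'))
k,d=K(c);pr=lambda P:cv2.projectPoints(np.array(P,float),cv2.Rodrigues(c['R'])[0],np.array(c['t']),k,d)[0].reshape(-1,2).round().tolist()
print('expected chute corners z26',pr([[567,-33,26],[567,-67,26],[387,-33,26],[387,-67,26]]),'mouth',pr([[576,-256,123],[528,-256,123],[528,-300,123],[576,-300,123]]))
h=cv2.cvtColor(im,cv2.COLOR_BGR2HSV)
o=cv2.inRange(h,(25,110,50),(42,255,255))[:300];n,l,st,ce=cv2.connectedComponentsWithStats(o);print('olive',[(st[i].tolist(),ce[i].round().tolist()) for i in range(1,n) if st[i,4]>12])
w=cv2.inRange(h,(0,0,120),(180,60,255))[:300];
for q in cv2.findContours(w,0,2)[0]:
    if cv2.contourArea(q)>300: print('white',cv2.contourArea(q),[np.round(a,1) for a in cv2.minAreaRect(q)])
import m
m.head('w8')
E
```

```text
position: [476.8, -49.9, 44.0]
contact_force: [0.1, -0.2, 0.4]
gripper_width: 0.548
grip_force: 0.0
time: 35.83
position: [461.2, -171.8, 263.3]
contact_force: [-0.3, 0.7, 0.2]
gripper_width: 0.601
grip_force: 0.0
expected chute corners z26 [[213.0, 91.0], [239.0, 91.0], [226.0, 223.0], [249.0, 223.0]] mouth [[409.0, 73.0], [405.0, 125.0], [449.0, 125.0], [454.0, 73.0]]
olive [([394, 36, 88, 1, 88], [438.0, 36.0]), ([387, 157, 41, 1, 41], [407.0, 157.0])]
white 617.0 [array([629.5, 244. ]), array([80., 19.]), np.float64(90.0)]
white 1308.5 [array([ 28.3, 220.2]), array([47.4, 35.4]), np.float64(45.0)]
white 576.5 [array([235.8, 198. ]), array([32.1, 26.6]), np.float64(85.2)]
white 5712.0 [array([503.8, 210.5]), array([86.3, 87.9]), np.float64(62.2)]
white 1929.0 [array([229.3, 130.2]), array([104.6,  29.2]), np.float64(85.4)]
white 2080.0 [array([428.2,  98. ]), array([43.5, 52.4]), np.float64(3.4)]
white 517.0 [array([364.8,  92.5]), array([13. , 81.2]), np.float64(1.1)]
white 1939.5 [array([583.8,  81.6]), array([54.2, 83.3]), np.float64(76.2)]
white 1562.0 [array([276.5,  24.6]), array([32.1, 54.5]), np.float64(8.5)]
white 3584.5 [array([102.5,  43.7]), array([89.8, 49.4]), np.float64(81.9)]
w8 head 11213.0 [[384, 37], [378, 155], [466, 156], [482, 38]]
 hole [[409, 73], [453, 75], [446, 124], [404, 123]] [array([428.3,  98.5]), array([46.3, 55.6]), np.float64(3.6)]
 or [array([382., 349.]), array([34., 36.]), np.float64(90.0)]
 or [array([286.5, 349. ]), array([34., 83.]), np.float64(90.0)]
 or [array([359.9, 285.8]), array([13.9, 29.5]), np.float64(63.4)]
 or [array([319.5, 149.5]), array([299., 639.]), np.float64(90.0)]
```

Run:
```python
from h import *
a=cv2.imread('pics/top0.png').astype(int);b=cv2.imread('pics/t8.png').astype(int)
df=(np.abs(a-b).max(2)>60).astype(np.uint8);n,l,st,ce=cv2.connectedComponentsWithStats(df);print([st[i].tolist() for i in range(1,n) if st[i,4]>12])
a=cv2.imread('pics/s26.png');b=cv2.imread('pics/scene0.png')
d=a.astype(int)-b.astype(int);df=np.abs(d).max(2)[160:192,232:274]
print(*[''.join('%x'%min(15,v//6) for v in r) for r in df],sep='\n')
for x,y in((246,179),(253,175),(259,178),(265,175),(255,182)): print((x,y),a[y,x],b[y,x])
```

```text
[[373, 159, 5, 18, 33], [386, 158, 30, 39, 880], [327, 172, 19, 29, 321], [371, 173, 2, 13, 21], [363, 177, 6, 8, 38], [360, 187, 13, 14, 86], [335, 200, 13, 23, 120], [364, 204, 7, 19, 64], [342, 211, 12, 16, 104], [398, 226, 6, 7, 20], [362, 231, 45, 21, 245], [383, 255, 196, 72, 1953], [357, 270, 28, 10, 102], [335, 279, 11, 34, 122], [507, 296, 21, 31, 156], [389, 301, 4, 12, 15], [488, 309, 14, 25, 87], [361, 323, 9, 3, 16], [373, 325, 11, 31, 90], [449, 324, 4, 9, 17], [322, 327, 7, 18, 82], [335, 329, 6, 11, 22], [335, 343, 6, 10, 28], [339, 343, 12, 3, 15], [455, 342, 9, 7, 22], [443, 348, 7, 4, 16]]
000000000000000000000000000000000000100000
000000000000000000000000000000000000000000
000000000000000000000000000000000000000100
0000000000000000000000000000000000010017bb
0000000000000000000000000000000000000018cb
0000000000000000000000000000000000000017bc
0000000000000000000000000001000000000005ac
000000000000000000000001000000000000000269
000000000000000000000000000000001000000000
000000000000000000000000000000000000000000
000000000000000000000000000000000000000000
00000100000
[... 386 characters left out ...]
00221100000000232211000000000123
000000000000000000000000011100000000000012
000000000000000000000000000000000000000011
000000000000000000000000000000000000011111
000000000000000000000000000000000000112344
000000000000000000000000000000000000133444
000000000000000000000000000000000000001334
000000000000000000000000000000000000000014
000000000000000000000000000000000000000134
000000000000000000000000000000000000000013
000000000000000000000000000000000000000001
000000000000000000000000000000000000000001
(246, 179) [ 78 115 124] [ 85  97 107]
(253, 175) [ 87 107 128] [ 86 106 127]
(259, 178) [ 76 114 115] [ 82  96 106]
(265, 175) [ 80 116 128] [ 85 100 111]
(255, 182) [ 90 104 117] [ 90 105 117]
```

```bash
python3 -m jog '[[20,-30,10,0],[22,-30,20,0],[22,-30,22,0],[20,-30,25,0],[5,-17,25,0],[0,0,8,0],[0,0,0,0],[0,0,0,0]]'| grep -E 'time|posi|contact'
python3 - <<'E'
from h import *
c=optics.get_calibration('wrist');im=optics.camera('wrist');cv2.imwrite('pics/w9.png',im)
k,d=K(c);pr=lambda P:cv2.projectPoints(np.array(P,float),cv2.Rodrigues(c['R'])[0],np.array(c['t']),k,d)[0].reshape(-1,2).round().astype(int).tolist()
print(pr([[502,-238,6],[602,-238,6],[602,-238,75],[502,-238,75],[602,-318,6],[502,-318,6]]))
h=cv2.cvtColor(im,cv2.COLOR_BGR2HSV)[:330]
for lo in((22,60,40),(24,100,40)):
    o=cv2.inRange(h,lo,(45,255,255));n,l,st,ce=cv2.connectedComponentsWithStats(o);print('olive',[(st[i].tolist(),ce[i].round().tolist()) for i in range(1,n) if st[i,4]>12])
E
```

```text
time: 36.65
position: [548.6, -36.0, 155.6]
contact_force: [0.2, -0.4, 0.2]
[[497, 227], [513, 139], [564, 146], [539, 255], [587, 139], [565, 227]]
olive [([152, 0, 14, 8, 59], [159.0, 4.0]), ([421, 0, 5, 8, 31], [423.0, 4.0]), ([434, 0, 5, 11, 23], [436.0, 5.0]), ([601, 137, 39, 2, 39], [620.0, 138.0]), ([513, 193, 19, 18, 236], [522.0, 201.0]), ([516, 213, 11, 17, 99], [522.0, 220.0]), ([580, 266, 18, 1, 18], [588.0, 266.0]), ([552, 275, 17, 13, 21], [562.0, 282.0]), ([437, 315, 3, 8, 15], [438.0, 319.0])]
olive [([602, 138, 38, 1, 38], [620.0, 138.0])]
```

```bash
python3 -m jog '[[0,-25,0,0],[0,-35,0,0],[0,-10,0,0],[0,0,0,0],[0,0,0,0]]'| grep -E 'time|posi'
python3 - <<'E'
from h import *
c=optics.get_calibration('wrist');im=optics.camera('wrist');cv2.imwrite('pics/w10.png',im)
k,d=K(c);pr=lambda P:cv2.projectPoints(np.array(P,float),cv2.Rodrigues(c['R'])[0],np.array(c['t']),k,d)[0].reshape(-1,2).round().astype(int).tolist()
print(pr([[502,-238,6],[602,-238,6],[602,-238,75],[502,-238,75],[602,-318,6],[502,-318,6]]))
h=cv2.cvtColor(im,cv2.COLOR_BGR2HSV)[:330]
o=cv2.inRange(h,(22,60,40),(45,255,255));n,l,st,ce=cv2.connectedComponentsWithStats(o)
for i in range(1,n):
    if st[i,4]>12: print(st[i].tolist(),ce[i].round().tolist(),onz(c,[ce[i]],12).round(0).tolist())
sub=o[130:245,535:640]>0;print(*[''.join('#' if v else '.' for v in r[::2]) for r in sub[::3]],sep='\n')
E
```

```text
time: 37.12
position: [549.4, 33.0, 156.8]
[[555, 228], [576, 140], [642, 147], [610, 255], [648, 140], [622, 227]]
[229, 0, 13, 9, 93] [235.0, 4.0] [[725.0, 112.0, 12.0]]
[494, 0, 9, 11, 58] [498.0, 5.0] [[725.0, -131.0, 12.0]]
[507, 0, 7, 15, 35] [510.0, 6.0] [[724.0, -142.0, 12.0]]
[602, 160, 9, 22, 73] [606.0, 170.0] [[571.0, -274.0, 12.0]]
[598, 162, 8, 14, 29] [600.0, 168.0] [[573.0, -267.0, 12.0]]
[0, 185, 44, 104, 2289] [14.0, 246.0] [[482.0, 391.0, 12.0]]
[569, 194, 7, 9, 16] [571.0, 198.0] [[540.0, -243.0, 12.0]]
[573, 194, 20, 17, 253] [582.0, 202.0] [[535.0, -257.0, 12.0]]
[574, 214, 22, 16, 216] [585.0, 221.0] [[512.0, -265.0, 12.0]]
[616, 268, 21, 12, 21] [626.0, 273.0] [[445.0, -335.0, 12.0]]
.....................................................
.....................................................
.....................................................
.....................................................
.....................................................
.....................................................
.....................................................
.....
[... 1022 characters left out ...]
...................########.........................
.....................................................
......................###............................
....................###########......................
.....................#########.......................
....................##.......#.......................
.....................#########.......................
.....................................................
.....................................................
.....................................................
.....................................................
...........................#.........................
.....................................................
```

```bash
python3 -c "
from cell import ticket,env
s=env.get_state();print(s['time'],s['position'],s['contact_force']);print(ticket.finish_job())"
```

```text
37.1667 [549.29718811  31.70657312 156.46610071] [-0.28846673 -0.03701141 -0.82074765]
the job is handed in; nothing more can be done
None
```

I handed the job in at 37 s: the chute is empty, upright on the bench and released, and the flap is shut; I saw three of the four beads in the green bin, and the fourth showed up nowhere else, so I take it to be hidden behind the head.

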